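# Release a die from the press die holder and put it back in the die tray

## Task

Free the bright steel die from its holder: push the red spring knob in, turn it clockwise past the yellow safety stop as far as it goes, and let it spring back up, so that the orange finger stays swung clear. Then lift the die out and set it down upright (do not drop it) on the yellow spot, the free place in the die tray, without disturbing the other dies or knocking over the things around.

Things in the scene. Friction and masses are not known exactly. Their poses are not given: they have to be found in the camera images.
- die: The die to be moved: bright grey steel cylinder, diameter 46 mm, height 38 mm, with a 20 mm blind hole in its top, about 0.4 kg. Origin at the centre of its underside, z up. It starts in the holder's pocket (underside 12 mm above the table), its top 50 mm above the table and 30 mm above the holder block.
- holder: Fixed steel die-holder block on the table, 120 x 180 x 20 mm (its x, y, z); it may stand at either side and turned by up to 20 degrees. Origin under its centre. Along its y axis lie the pocket (y = -40 mm) and the knob's turning axis (y = +38 mm), 78 mm apart. A yellow hook-shaped safety stop stands beside the knob, 33 to 55 mm from the knob's axis, on the side away from the die and towards the holder's +x; its top is 76 mm above the table, its underside 67 mm.
- pocket (a point): Centre of the floor of the round pocket in the holder, where the die's underside rests: 12 mm above the table. The pocket is 8 mm deep and 49 mm wide. Axes as the holder's.
- knob_grip (a point): Point on the knob's vertical axis, inside its red round grip, 104 mm above the table while the knob is up. The grip is an upright cylinder, diameter 38 mm, from 75 to 113 mm above the table; a white mark on top points the way the orange finger points. Grip it from any side; it slips in the fingers if forced. It turns and sinks with the knob; its y axis points away from the finger's tip.
- swing (a joint): Turn of knob and orange finger together about the vertical knob axis, rad; 0 = finger over the die, grows clockwise seen from above, end stop at 1.45 (open). Starts between 0 and 0.15. With the knob up its lug meets the safety stop at about 0.33; with the knob pushed in at least 8 mm it passes beneath. From about 0.95 on the knob can spring up again, and is then kept from turning back. Stiff: it stays where it is left (0.06 N m of friction).
- knob (a joint): How far the knob is pushed down, m; 0 = up, end stop at 0.010. The spring takes 4 N at the start and 12 N fully in, and brings the knob back up when let go. The orange finger does not sink with it. Under the red grip, from 69 to 75 mm above the table, is a disc of diameter 46 mm, whose lug reaches 42 mm from the axis, opposite the finger.
- finger_tip (a point): Underside of the tip of the orange retaining finger, 52 mm above the table, 67 mm from the knob axis. The finger is 16 mm wide and 5 mm thick, and hangs 2 mm above the die, reaching 12 mm in over its rim, until it is swung away.
- tray: Fixed flat die tray, 160 x 320 mm (x, y), floor 6 mm above the table, rim 12 mm above the table. Four places in a row along its y axis, 78 mm apart, at y = -117, -39, 39, 117 mm, x = 0. Origin under its centre.
- free_place: Yellow painted spot, diameter 66 mm, on the tray floor at the one free place; origin at its centre, level with the tray floor, 6 mm above the table. Axes as the tray's; the neighbouring places lie 78 mm off along y, and along x there is room for fingers.
- stored_die1: Dark brown die standing in the tray, diameter 46 mm, height 38 mm; leave it. Origin under its centre.
- stored_die2: As stored_die1.
- stored_die3: As stored_die1.
- punch1: Dark punch standing beyond the work area, diameter 42 mm at the foot, 70 mm high; leave it standing. Origin under its centre.
- punch2: As punch1.
- grease_jar: Blue jar with a black lid, diameter 64 mm, 80 mm high, at the left; leave it standing. Origin under its centre.
Not all that is in view belongs to the job. What is shaped like the die but blue is not meant.

How it is judged:
On the way, in this order (a step that is already met when the one before it is completed fails the run):
1. the retainer is turned past its stop to open and the knob has sprung up, with the die still in its pocket (value of joint swing above 1.1 rad and value of joint knob below 0.002 m and distance between die and pocket below 0.008 m), for 0.2 s.
2. the die is lifted out of the pocket (z of die in the frame of pocket above 0.025 m), for 0.1 s.
At the end, for the whole second after the job is handed in: The die stands upright (within 0.08 rad) and at rest on the tray floor, its centre within 12 mm of the yellow spot's centre and its underside within 4 mm of the spot's height; joint swing is above 1.1 rad and the knob is up (joint knob below 2 mm) (value of joint swing above 1.1 rad and value of joint knob below 0.002 m and horizontal distance between die and free_place below 0.012 m and z of die in the frame of free_place between -0.004 and 0.004 m and angle between die's own z axis and vertical below 0.08 rad and linear speed of die below 0.02 m/s); the robot touches nothing.
It fails at once if the die is dropped (it moves faster than 0.45 m/s while no finger holds it) (contact force between the fingers and die below 0.3 N and linear speed of die above 0.45 m/s).
It fails at once if another die is shifted by more than 15 mm or tipped (distance of any of stored_die1, stored_die2, stored_die3 from where it was at the start of the episode above 0.015 m or angle between any of stored_die1, stored_die2, stored_die3's own z axis and vertical above 0.4 rad).
It fails at once if a punch or the jar is knocked over (angle between any of punch1, punch2, grease_jar's own z axis and vertical above 0.5 rad).
It also fails if it takes over 56 s, if anything falls off the work surface, if the arm or the gripper's body presses on something with over 40 N, if the wrist force passes 120 N, or if a joint passes its speed limit or range.

## Robot

A 7-joint arm with a two-finger parallel gripper is mounted at the origin on the work surface. World frame = base frame: x ahead of the robot, y to its left, z up, the work surface at z = 0. Lengths are in m, angles in rad, forces in N, time in s.
With the tool pointing down it reaches from about 0.4 to 0.85 m from the base axis. Payload 4.5 kg.
Tool frame: the origin (TCP) lies at the very end of the fingers, on their centre line; the grasp point (between the pads) lies 19 mm behind it; y points along the fingers, x is the direction in which the jaws open and shut, and the axes are right-handed (so a half turn about y gives the same grasp; the last joint's range is limited). The gripper opens to 88 mm and grips with 3 to 60 N. Pads are 18 mm wide; open, the fingers measure 123 mm over their backs; the gripper's body (75 mm by 187 mm) begins 45 mm behind the grasp point.
Start: joints at [1.346, 0.689, -0.195, 1.565, 0.157, 0.902, -0.215], TCP at [0.16, -0.604, 0.239] pointing down, gripper open.
Joint ranges: [-3.01, 3.01], [-0.46, 2.08], [-1.47, 1.51], [0.13, 2.56], [-1, 4.14], [0.04, 2.09], [-2.66, 2.66]. Speed limits (rad/s): [2.57, 2.57, 3.14, 3.14, 3.14, 3.14, 3.14].

## Interface

Orientations are given as a unit quaternion [x, y, z, w].
In Python, from plant import r gives the robot as it stands.
- The arm moves only by the shell command python3 -m inch 'ROWS' [OPENING] [FORCE]. ROWS is JSON, a list of rows, each a list of 6 numbers: the shift along the tool's x, y, z in mm, then the turn, a rotation vector about the tool's x, y, z in rad. In form: [[x, y, z, ax, ay, az], ...]. A call has 1 to 12 rows; each row shifts and turns the commanded pose from where the row before left it, along the tool's axes as they then stand; what a row does not reach is not made up. A row lasts 1/12 s, in which the tool goes at most 41.7 mm and 7.16 degrees, less where a joint would pass 70% of its speed; a pose out of reach is approached as far as the arm can. A call is refused whole if a number of a shift passes 41.7 or a number of a turn 0.125, either way. A call with a gripper value outside its range is refused whole. OPENING is the finger opening in mm, from 0 to 88.1, set as the call begins (- or left out, the last holds). The fingers move at their own pace and stop on an object; FORCE is the grip in N (left out, the last holds). Time passes only in rows, so rows that do not move let the fingers close. It gives the time, the measured TCP pose, the force and the opening at its end, in the units of the state.
- r.get_state(): the state, without advancing time (a new reading comes with each control period).
- r.snapshot(name): name is "side" or "top"; returns a dict with "img" (384x512x3 uint8, red, green, blue), "range_z" (384x512 float32, m along the optical axis (not along the pixel's ray), 0 where there is no reading), "mtx" (3x3 intrinsics, pixels), "camera_from_world" (4x4, takes a point from world to camera coordinates). Camera axes: x right, y down, z forward; pixel columns grow to the right and rows downward; lengths in m; the calibration is good to about 2 mm. A picture is of the moment at which its call begins.
- r.finish_job(): hands the job in, once; it reports no verdict.
The state is a dict: "clock": time; "q": joint angles; "qd": joint speeds; "joint_torque": joint torques, N m; "tool_pos": TCP position; "eef_rot": TCP orientation; "contact_force": force on the tool from outside, world axes, zero at the start; "moment": the same for the moment, N m; "opening": opening from 0.0 (shut) to 1.0 (fully open).
Only numpy, scipy, OpenCV 4.12 (cv2) and the standard library are available. Lean on these libraries where they do the work, as an engineer would, in place of code of your own. Each camera call takes 0.05 s, during which the arm holds its last target.

## Working session

There is one attempt and no reset: what is moved stays moved. The work goes in short steps, Python scripts to look and compute and a shell command to move; the robot and the scene stay as the last step left them, time stands still between calls to the robot, and variables do not carry over. Pictures are saved under pics/ and viewed, and the job is handed in when it is done.

```bash
ls; mkdir -p pics
python3 - <<'E'
from plant import r
import cv2,numpy as np
print(r.get_state())
for n in("side","top"):
    s=r.snapshot(n); cv2.imwrite(f"pics/{n}0.png",s["img"][:,:,::-1]); np.savez(f"{n}0.npz",**s)
    print(n,s["mtx"],s["camera_from_world"])
E
```

```text
pics
{'clock': 0.0, 'q': array([ 1.34581912,  0.68999336, -0.19450666,  1.56634113,  0.15734509,
        0.90250746, -0.21509374]), 'qd': array([ 8.41006172e-04, -4.25090208e-04,  2.60307357e-05, -4.05707779e-05,
       -7.71442097e-05, -7.80090723e-04,  6.18125961e-04]), 'joint_torque': array([ 7.98004166e-04, -5.27564013e+01, -1.26690812e+00, -1.53430778e+01,
       -5.25879557e-02,  6.51449023e-03,  1.84103264e-04]), 'tool_pos': array([ 0.15971072, -0.60359338,  0.23790478]), 'eef_rot': array([-0.56000942,  0.43182934, -0.43072026,  0.56070752]), 'contact_force': array([0.31299856, 0.62827551, 0.55329265]), 'moment': array([-0.03804925, -0.00227632,  0.01249379]), 'opening': 0.9983021794955907}
side [[404.8529267    0.         255.59957635]
 [  0.         404.8529267  189.25180128]
 [  0.           0.           1.        ]] [[-0.96722303 -0.2537722   0.00890417  0.59953583]
 [-0.17371259  0.63569462 -0.75214114  0.11473308]
 [ 0.18521218 -0.729035   -0.6589419   1.06782448]
 [ 0.          0.          0.          1.        ]]
top [[383.63469219   0.         250.70535959]
 [  0.         383.63469219 194.90690075]
 [  0.           0.           1.        ]] [[-0.02608558 -0.99964098  0.00612035  0.10406393]
 [-0.99344417  0.02524123 -0.11149694  0.60878772]
 [ 0.11130243 -0.00898869 -0.99374593  1.20440927]
 [ 0.          0.          0.          1.        ]]
```

View pics/top0.png

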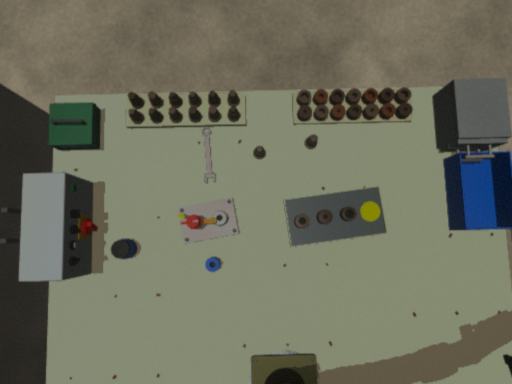

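View pics/side0.png

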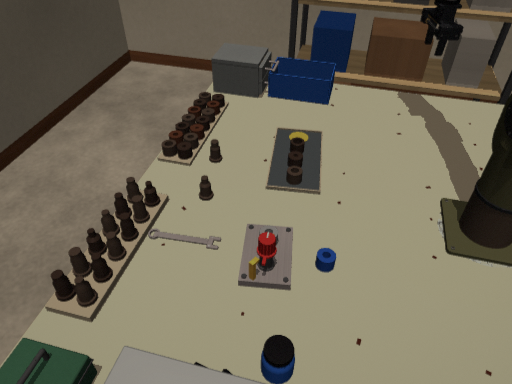

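The top view shows the holder at about (208,220), with the red knob at (194,222) and the die at (221,218). The tray is at (335,216) and the yellow spot at (370,211). I'll zoom in and measure.

```bash
cat > h.py <<'E'
import numpy as np,cv2
def load(f): return dict(np.load(f))
def ray(s,u,v):
    T=s["camera_from_world"];R=T[:3,:3];t=T[:3,3]
    o=-R.T@t; d=R.T@np.linalg.solve(s["mtx"],[u,v,1.]); return o,d
def onz(s,u,v,z):
    o,d=ray(s,u,v); return o+d*(z-o[2])/d[2]
def cloud(s):
    h,w=s["range_z"].shape; u,v=np.meshgrid(np.arange(w),np.arange(h))
    K=s["mtx"];z=s["range_z"]; P=np.stack([(u-K[0,2])/K[0,0]*z,(v-K[1,2])/K[1,1]*z,z],-1)
    T=s["camera_from_world"]; return (P-T[:3,3])@T[:3,:3]
def proj(s,p):
    T=s["camera_from_world"]; c=T[:3,:3]@np.asarray(p)+T[:3,3]; q=s["mtx"]@c; return q[:2]/q[2]
E
python3 - <<'E'
from h import *
t=load("top0.npz");s=load("side0.npz")
a=cv2.resize(t["img"][185:275,165:285],None,fx=6,fy=6,interpolation=cv2.INTER_CUBIC);cv2.imwrite("pics/tz.png",a[:,:,::-1])
a=cv2.resize(s["img"][215:305,220:350],None,fx=6,fy=6,interpolation=cv2.INTER_CUBIC);cv2.imwrite("pics/sz.png",a[:,:,::-1])
for n,S in(("top",t),("side",s)):
    hsv=cv2.cvtColor(S["img"],cv2.COLOR_RGB2HSV);C=cloud(S)
    red=((hsv[...,0]<6)|(hsv[...,0]>174))&(hsv[...,1]>180)&(hsv[...,2]>90)
    yel=(hsv[...,0]>22)&(hsv[...,0]<33)&(hsv[...,1]>180)&(hsv[...,2]>120)
    ora=(hsv[...,0]>=8)&(hsv[...,0]<22)&(hsv[...,1]>170)&(hsv[...,2]>140)
    for k,m in(("red",red),("yel",yel),("ora",ora)):
        nn,l,st,ce=cv2.connectedComponentsWithStats(m.astype(np.uint8))
        for i in range(1,nn):
            if st[i,4]>12: print(n,k,st[i],ce[i].round(1),np.median(C[l==i],0).round(3), "zmax",np.percentile(C[l==i][:,2],95).round(3))
E
```

```text
top red [186 216  12  12  64] [191.4 221.3] [0.526 0.27  0.112] zmax 0.115
top red [ 82 222  10  10  51] [ 85.6 225.3] [0.525 0.596 0.094] zmax 0.099
top yel [361 202  19  19 283] [369.8 211. ] [ 0.551 -0.302  0.006] zmax 0.011
top yel [178 214   6   4  16] [180.8 215.6] [0.548 0.306 0.075] zmax 0.079
side red [259 232  17  13 149] [266.6 238.7] [0.525 0.27  0.114] zmax 0.116
side red [257 248  19  17  85] [265.2 255.9] [0.523 0.286 0.077] zmax 0.08
```

View pics/tz.png

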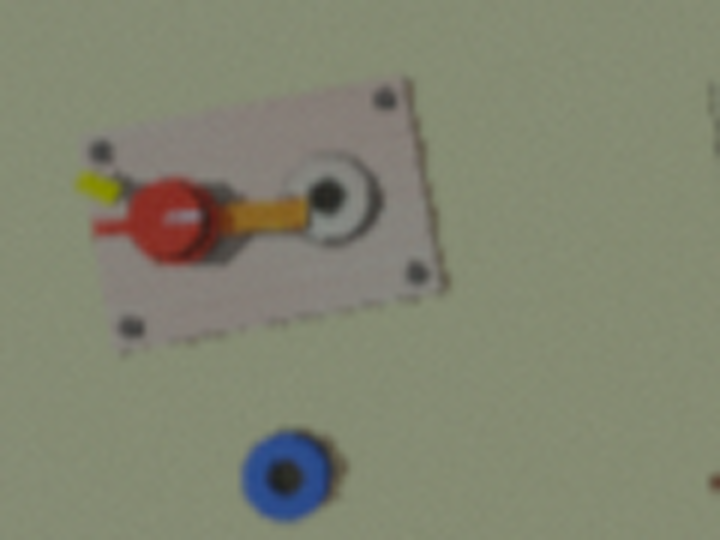

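View pics/sz.png

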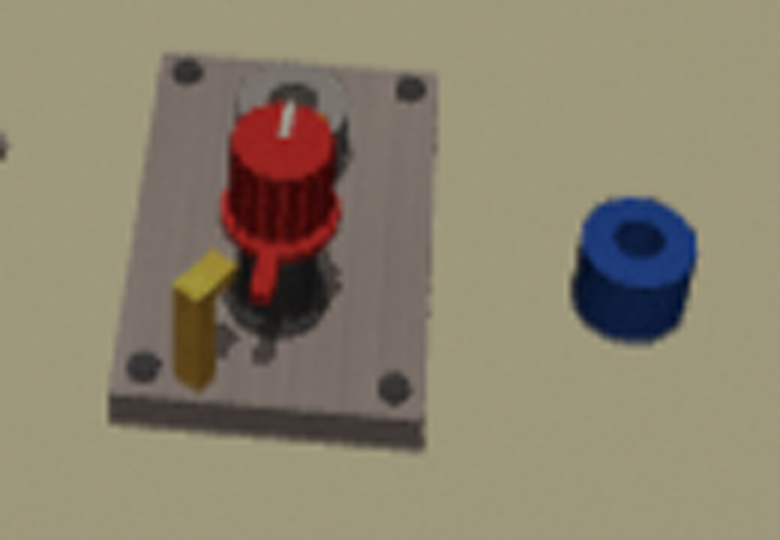

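Top crop: grip top at about (193,221.5) and die top at about (220,218). The finger points at the die, slightly rotated, and the stop is at (181,215.6). Next I'll measure the knob, die, spot and holder in both views.

Run:
```python
from h import *
t=load("top0.npz");s=load("side0.npz")
for n,S in(("top",t),("side",s)):
    C=cloud(S)
    def sel(c,r,z0,z1):
        m=(np.hypot(C[...,0]-c[0],C[...,1]-c[1])<r)&(C[...,2]>z0)&(C[...,2]<z1)
        (x,y),rad=cv2.minEnclosingCircle(C[m][:,:2].astype(np.float32))
        return m.sum(),C[m].mean(0).round(4),(round(x,4),round(y,4),round(rad,4)),np.median(C[m][:,2]).round(4)
    print(n,"knob",sel((.52,.27),.035,.107,.125))
    print(n,"die",sel((.535,.2),.04,.042,.06))
    print(n,"spot",sel((.55,-.3),.03,.0,.012))
    for c in((.53,-.13),(.54,-.19),(.545,-.25)): print(n,"stored",sel(c,.035,.035,.06))
    hs=cv2.cvtColor(S["img"],cv2.COLOR_RGB2HSV)
    m=(C[...,2]>.014)&(C[...,2]<.027)&(abs(C[...,0]-.53)<.13)&(abs(C[...,1]-.235)<.15)
    print(n,"holder",m.sum(),cv2.minAreaRect(C[m][:,:2].astype(np.float32)),np.median(C[m][:,2]))
    m=(C[...,2]>.003)&(C[...,2]<.016)&(abs(C[...,0]-.54)<.13)&(abs(C[...,1]+.2)<.2)
    print(n,"tray",m.sum(),cv2.minAreaRect(C[m][:,:2].astype(np.float32)))
# top-view ray casts: knob circle, die circle
def tri(a,b):
    (o1,d1),(o2,d2)=ray(t,*a),ray(s,*b)
    A=np.stack([d1,-d2],1);k=np.linalg.lstsq(A,o2-o1,rcond=None)[0]
    p,q=o1+k[0]*d1,o2+k[1]*d2; return ((p+q)/2).round(4),np.linalg.norm(p-q).round(4)
def z6(x,y,ox,oy): return ((x+.5)/6-.5+ox,(y+.5)/6-.5+oy)
print("knob top tri",tri(z6(171,220,165,185),z6(283,140,220,215)))
print("knob",onz(t,*z6(171,220,165,185),.113),onz(s,*z6(283,140,220,215),.113))
print("die hole",tri(z6(328,196,165,185),z6(293,97,220,215)))
print("die",onz(t,*z6(333,197,165,185),.05))
# yellow spot
for S,n in((t,"t"),(s,"s")):
    hsv=cv2.cvtColor(S["img"],cv2.COLOR_RGB2HSV)
    m=((hsv[...,0]>22)&(hsv[...,0]<33)&(hsv[...,1]>150)&(hsv[...,2]>100)).astype(np.uint8)
    nn,l,st,ce=cv2.connectedComponentsWithStats(m)
    i=1+st[1:,4].argmax(); print(n,st[i],ce[i],onz(S,*ce[i],.006))
```

```text
top knob (np.int64(128), array([0.5292, 0.2673, 0.112 ]), (0.5292, 0.2676, 0.0196), np.float64(0.1119))
top die (np.int64(183), array([0.5393, 0.1988, 0.0515]), (0.5388, 0.2045, 0.0365), np.float64(0.0508))
top spot (np.int64(252), array([ 0.5492, -0.3002,  0.0063]), (0.5497, -0.3001, 0.0301), np.float64(0.0062))
top stored (np.int64(133), array([ 0.536 , -0.1431,  0.0437]), (0.5369, -0.1439, 0.0227), np.float64(0.0438))
top stored (np.int64(80), array([ 0.5413, -0.1901,  0.0428]), (0.5399, -0.1898, 0.0349), np.float64(0.043))
top stored (np.int64(54), array([ 0.5451, -0.2337,  0.0431]), (0.5456, -0.2273, 0.0214), np.float64(0.0441))
top holder 1590 ((0.4980391561985016, 0.22451657056808472), (0.1971137523651123, 0.18004658818244934), 9.054730415344238) 0.019620934470546397
top tray 4264 ((0.539985716342926, -0.20013119280338287), (0.25959205627441406, 0.3994590938091278), 0.07285119593143463)
side knob (np.int64(210), array([0.525 , 0.2705, 0.1135]), (0.525, 0.2681, 0.0209), np.float64(0.1139))
side die (np.int64(124), array([0.5372, 0.1847, 0.0505]), (0.5373, 0.1902, 0.0231), np.fl
[... 437 characters left out ...]
at64(0.0444))
side holder 2124 ((0.4978119730949402, 0.2254340648651123), (0.1884152889251709, 0.18382254242897034), 9.023409843444824) 0.02136318810500845
side tray 3225 ((0.5400512218475342, -0.19994273781776428), (0.25967177748680115, 0.3998425602912903), 0.03446758911013603)
knob top tri (array([0.5268, 0.2639, 0.1102]), np.float64(0.0016))
knob [0.52743877 0.26358937 0.113     ] [0.52548544 0.26633505 0.113     ]
die hole (array([0.5394, 0.1894, 0.0527]), np.float64(0.0026))
die [0.54029653 0.18717986 0.05      ]
t [360 201  20  20 312] [369.67628205 210.89423077] [ 0.55149885 -0.30192788  0.006     ]
s [289 132  19   9 107] [298.71028037 135.4953271 ] [ 0.5489129 -0.3147699  0.006    ]
```

```bash
cat >> h.py <<'E'
from scipy.spatial.transform import Rotation as Ro
def st():
    from plant import r
    x=r.get_state(); R=Ro.from_quat(x["eef_rot"]).as_matrix()
    print("t",round(x["clock"],2),"p",(1000*x["tool_pos"]).round(1),"jaw deg",np.degrees(np.arctan2(R[1,0],R[0,0])).round(2),"down",R[:,1].round(3),"F",x["contact_force"].round(1),"M",x["moment"].round(2),"op",round(x["opening"]*88.1,1),"q",x["q"].round(2))
    return x,R
def goal(p,jaw):
    x,R=st(); j=np.radians(jaw)
    G=np.stack([[np.cos(j),np.sin(j),0],[0,0,-1],[-np.sin(j),np.cos(j),0]],1)
    # tool x=jaw, y=down, z=x cross y
    G[:,2]=np.cross(G[:,0],G[:,1])
    rv=Ro.from_matrix(R.T@G).as_rotvec()
    print("shift tool mm",(R.T@(np.array(p)/1000-x["tool_pos"])*1000).round(1),"rotvec",rv.round(4))
    a,b=R[:,0],R[:,2]
E
python3 - <<'E'
from h import *
t=load("top0.npz");s=load("side0.npz")
x,R=st();print(R.round(3))
for n,S in(("top",t),("side",s)):
    C=cloud(S)
    m=(C[...,2]>.036)&(C[...,2]<.055)&(abs(C[...,0]-.54)<.06)&(C[...,1]<-.03)&(C[...,1]>-.3)
    nn,l,stt,ce=cv2.connectedComponentsWithStats(m.astype(np.uint8))
    for i in range(1,nn):
        if stt[i,4]>30:
            P=C[l==i]; print(n,stt[i],(P[:,:2].min(0)+P[:,:2].max(0))/2,np.median(P[:,2]))
    # tray by rect
    hs=cv2.cvtColor(S["img"],cv2.COLOR_RGB2HSV)
    m=(C[...,2]>.0035)&(C[...,2]<.016)&(abs(C[...,0]-.54)<.13)&(abs(C[...,1]+.2)<.22)&(S["img"].max(2)<110)
    m=cv2.morphologyEx(m.astype(np.uint8),cv2.MORPH_OPEN,np.ones((5,5)))>0
    print("tray",cv2.minAreaRect(C[m][:,:2].astype(np.float32)))
    m=(C[...,2]>.013)&(C[...,2]<.027)&(abs(C[...,0]-.53)<.13)&(abs(C[...,1]-.235)<.15)
    m=cv2.morphologyEx(m.astype(np.uint8),cv2.MORPH_OPEN,np.ones((3,3)))
    nn,l,stt,ce=cv2.connectedComponentsWithStats(m);i=1+stt[1:,4].argmax();print("holder",cv2.minAreaRect(C[l==i][:,:2].astype(np.float32)))
E
```

```text
t 0.1 p [ 159.7 -603.7  238. ] jaw deg -75.17 down [-0.001  0.002 -1.   ] F [-0.5  0.6  0.1] M [0.04 0.02 0.02] op 88.1 q [ 1.35  0.69 -0.19  1.57  0.16  0.9  -0.22]
[[ 0.256 -0.001  0.967]
 [-0.967  0.002  0.256]
 [-0.002 -1.    -0.   ]]
top [342 206  14  15 104] [ 0.54458675 -0.22246178] 0.04309443735352471
top [318 209  14  15 148] [ 0.53689956 -0.14522683] 0.04363535800823951
top [295 213  14  15 125] [ 0.52590495 -0.07107417] 0.04350418358007498
tray ((0.5424935817718506, -0.13479745388031006), (0.16414722800254822, 0.08547304570674896), 44.922096252441406)
holder ((0.5359382629394531, 0.23011930286884308), (0.12044481933116913, 0.17926056683063507), 8.880346298217773)
side [290 138  15  10 105] [ 0.54100755 -0.21889108] 0.04399711949517527
side [288 151  15  12 142] [ 0.5330835  -0.14399503] 0.04468892111176437
side [287 166  16  12 141] [ 0.52155005 -0.07026535] 0.04492497598164616
tray ((0.535599410533905, -0.1885024756193161), (0.15252521634101868, 0.3193739950656891), 6.627586841583252)
holder ((0.5315406918525696, 0.231178879737854), (0.12007433921098709, 0.18317550420761108), 9.128358840942383)
```

Heights agree with the text: knob top 0.112, die top 0.051, stored dies 0.044. The knob is at about (0.527, 0.267) and the die at about (0.5395, 0.1895), 78.5 mm apart. The spot is at about (0.550, -0.301) and the holder yaw is about 9°. Now I'll move out.

```bash
python3 -m inch '[[-20,0,38,0,0,0],[-20,0,35,0,0,0],[-20,0,35,0,0,0],[-20,0,35,0,0,0],[-20,0,35,0,0,0],[-20,0,35,0,0,0],[-20,0,35,0,0,0],[-20,0,35,0,0,0],[-20,0,35,0,0,0],[-20,0,35,0,0,0],[-20,0,35,0,0,0],[-20,0,35,0,0,0]]'; python3 -c "
from h import *
goal([527,267,160],35)"
```

```text
clock: 1.1
tool_pos: [0.5074, -0.2631, 0.2385]
eef_rot: [0.56, -0.432, 0.431, -0.56]
contact_force: [1.0, -1.0, -0.6]
opening: 0.998
t 1.1 p [ 507.4 -263.1  238.5] jaw deg -75.17 down [-0.001  0.    -1.   ] F [ 1.  -1.  -0.6] M [-0.08 -0.01 -0.07] op 87.9 q [ 0.48  0.62 -0.14  1.73  0.12  0.8  -1.03]
shift tool mm [-507.4   78.5  154.7] rotvec [ 2.0000e-04 -1.9228e+00 -1.0000e-03]
```

```bash
python3 -m inch '[[-38,0,12,0,0,0],[-38,0,12,0,0,0],[-38,0,12,0,0,0],[-38,0,12,0,0,0],[-38,0,12,0,0,0],[-38,0,12,0,0,0],[-38,0,12,0,0,0],[-38,0,12,0,0,0],[-38,0,12,0,0,0],[-38,0,12,0,0,0],[-38,0,12,0,0,0],[-38,0,12,0,0,0]]'; python3 -m inch '[[0,0,0,0,-0.12,0],[0,0,0,0,-0.12,0],[0,0,0,0,-0.12,0],[0,0,0,0,-0.12,0],[0,0,0,0,-0.12,0],[0,0,0,0,-0.12,0],[0,0,0,0,-0.12,0],[0,0,0,0,-0.12,0],[0,0,0,0,-0.12,0],[0,0,0,0,-0.12,0],[0,0,0,0,-0.12,0],[0,0,0,0,-0.12,0]]';python3 -m inch '[[0,0,0,0,-0.12,0],[0,0,0,0,-0.12,0],[0,0,0,0,-0.12,0],[0,0,0,0,-0.12,0]]' 60; python3 -c "
from h import *
goal([527,267,160],35)"
```

```text
clock: 2.1
tool_pos: [0.5285, 0.2148, 0.2384]
eef_rot: [0.561, -0.431, 0.431, -0.56]
contact_force: [0.3, -0.3, -0.2]
opening: 1.001
clock: 3.1
tool_pos: [0.5288, 0.2126, 0.2383]
eef_rot: [0.706, 0.047, -0.048, -0.705]
contact_force: [0.0, 0.2, -0.1]
opening: 1.0
clock: 3.43
tool_pos: [0.5288, 0.2125, 0.2383]
eef_rot: [0.674, 0.213, -0.214, -0.674]
contact_force: [0.7, -0.1, -1.3]
opening: 0.72
t 3.43 p [528.8 212.5 238.3] jaw deg 35.17 down [-0.001 -0.001 -1.   ] F [ 0.7 -0.1 -1.3] M [ 0.01 -0.11  0.04] op 63.5 q [-0.09  0.68 -0.65  1.72  0.5   0.91 -0.33]
shift tool mm [30.  78.3 45.6] rotvec [ 0.0001  0.003  -0.0009]
```

```bash
python3 -m inch '[[10,20,15,0,0,0],[10,20,15,0,0,0],[10,18,15,0,0,0],[0,10,0.6,0,0,0],[0,10,0,0,0,0],[0,0,0,0,0,0],[0,0,0,0,0,0]]'
python3 - <<'E'
from h import *
from plant import r
goal([527,267,89],35)
for n in("side","top"):
    s=r.snapshot(n); np.savez(f"{n}1.npz",**s)
t=load("top1.npz");s=load("side1.npz")
a=cv2.resize(t["img"][185:275,145:265],None,fx=6,fy=6,interpolation=cv2.INTER_CUBIC)
b=cv2.resize(s["img"][185:305,200:330],None,fx=5,fy=5,interpolation=cv2.INTER_CUBIC)
cv2.imwrite("pics/t1.png",a[:,:,::-1]);cv2.imwrite("pics/s1.png",b[:,:,::-1])
E
```

```text
clock: 4.02
tool_pos: [0.5278, 0.2657, 0.1604]
eef_rot: [0.675, 0.211, -0.212, -0.674]
contact_force: [0.6, 0.3, 0.5]
opening: 0.681
t 4.02 p [527.8 265.7 160.4] jaw deg 34.75 down [-0.    -0.002 -1.   ] F [0.6 0.3 0.5] M [ 0.01 -0.12  0.05] op 60.0 q [-0.22  0.8  -0.57  1.73  0.58  0.79 -0.47]
shift tool mm [ 0.2 71.4  1.7] rotvec [ 0.0013 -0.0044 -0.0015]
```

View pics/s1.png

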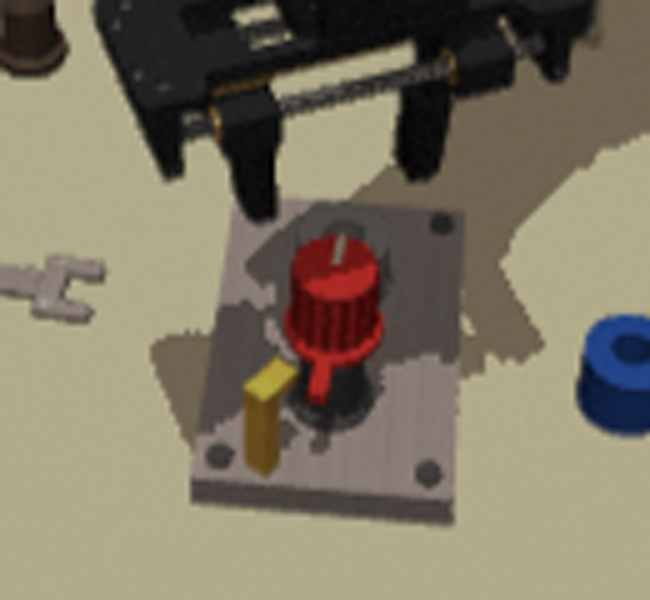

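View pics/t1.png

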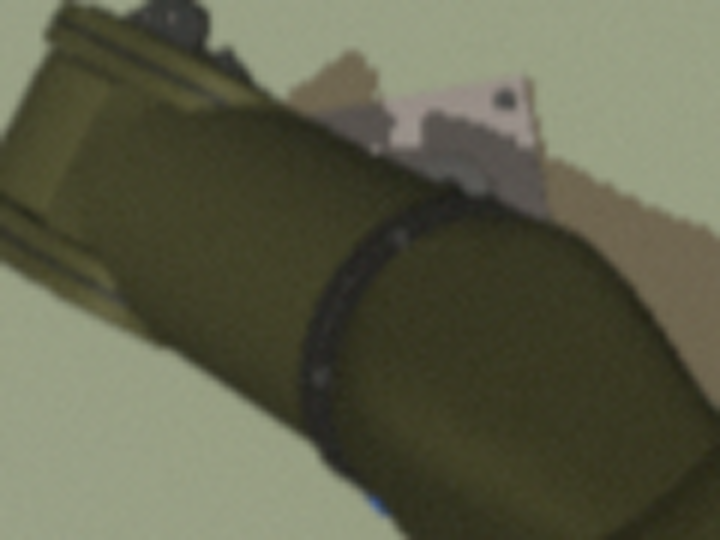

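Side view: the fingers sit either side of the red grip. The blue ring stands well aside. I'll descend over the knob.

```bash
python3 -m inch '[[0,15,0.8,0,0,0],[0,15,0.8,0,0,0],[0,12,0,0,0,0],[0,12,0,0,0,0],[0,10,0,0,0,0],[0,7,0,0,0,0],[0,0,0,0,0,0],[0,0,0,0,0,0]]'
python3 - <<'E'
from h import *
from plant import r
goal([527,267,89],35)
s=r.snapshot("side"); np.savez("side2.npz",**s)
for p in((.527,.267,.113),(.5275,.2665,.089)): print(proj(s,p))
b=cv2.resize(s["img"][185:305,200:330],None,fx=5,fy=5,interpolation=cv2.INTER_CUBIC)
cv2.imwrite("pics/s2.png",b[:,:,::-1])
E
```

```text
clock: 4.78
tool_pos: [0.5266, 0.2687, 0.0895]
eef_rot: [0.675, 0.212, -0.212, -0.675]
contact_force: [-0.1, 0.7, 0.2]
opening: 0.683
t 4.78 p [526.6 268.7  89.5] jaw deg 34.84 down [-0. -0. -1.] F [-0.1  0.7  0.2] M [ 0.01 -0.14  0.02] op 60.2 q [-0.27  0.89 -0.5   1.77  0.66  0.65 -0.55]
shift tool mm [-0.7  0.5 -1.6] rotvec [ 0.     -0.0028 -0.0004]
[266.01464283 237.99984816]
[265.57588122 244.9592656 ]
```

View pics/s2.png

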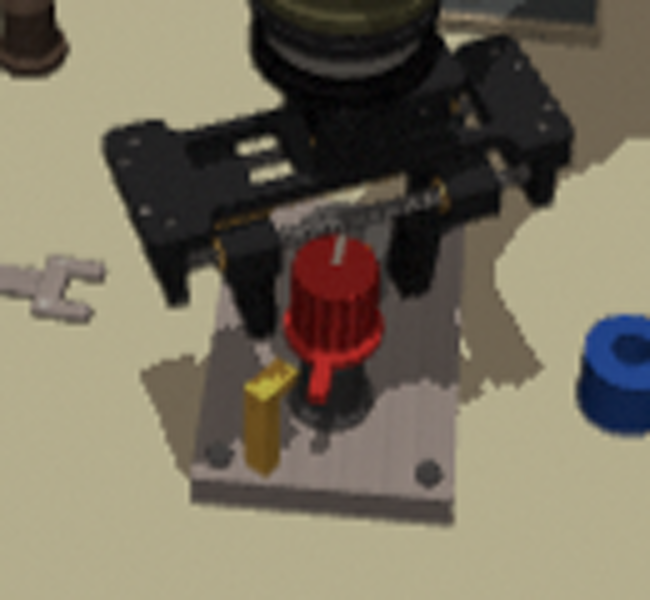

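Side view: the grip sits between the two finger tips (crop pixels (262,330) and (415,290)). I'll close on it.

```bash
python3 -m inch '[[0,0,-1,0,0,0],[0,0,0,0,0,0],[0,0,0,0,0,0],[0,0,0,0,0,0],[0,0,0,0,0,0],[0,0,0,0,0,0]]' 30 20; python3 -c "
from h import *
goal([527,267,80],35)"
```

```text
clock: 5.33
tool_pos: [0.5268, 0.2675, 0.0899]
eef_rot: [0.675, 0.211, -0.212, -0.674]
contact_force: [-1.5, -1.8, 4.5]
opening: 0.422
t 5.33 p [526.8 267.5  89.9] jaw deg 34.84 down [-0.001 -0.001 -1.   ] F [-1.5 -1.8  4.5] M [-0.34  0.34 -0.01] op 37.1 q [-0.27  0.89 -0.5   1.77  0.66  0.65 -0.55]
shift tool mm [-0.1  9.9 -0.5] rotvec [ 0.0005 -0.0029 -0.0011]
```

```bash
python3 -m inch '[[0,2,0,0,0,0],[0,2,0,0,0,0],[0,2,0,0,0,0],[0,2,0,0,0,0],[0,2,0,0,0,0],[0,0,0,0,0,0],[0,0,0,0,0,0],[0,0,0,0,0,0]]' - 40; python3 -c "
from h import *
goal([527,267,80],35)"
```

```text
clock: 6.0
tool_pos: [0.5269, 0.2675, 0.0804]
eef_rot: [0.675, 0.211, -0.212, -0.674]
contact_force: [-3.7, -4.0, 12.0]
opening: 0.421
t 6.0 p [526.9 267.5  80.4] jaw deg 34.84 down [-0.    -0.001 -1.   ] F [-3.7 -4.  12. ] M [-0.75  0.71 -0.06] op 37.1 q [-0.27  0.91 -0.49  1.78  0.68  0.63 -0.56]
shift tool mm [-0.2  0.4 -0.5] rotvec [ 0.0009 -0.0029 -0.0008]
```

Spring force is 12 N at about 9.6 mm, so the knob is in. Now I'll turn it clockwise (+ tool y).

```bash
python3 -m inch '[[0,0,0,0,0.1,0],[0,0,0,0,0.1,0],[0,0,0,0,0.1,0],[0,0,0,0,0.1,0],[0,0,0,0,0.1,0],[0,0,0,0,0,0]]'; python3 -c "
from h import *
goal([527,267,80],-45)"
```

```text
clock: 6.5
tool_pos: [0.5266, 0.2674, 0.0804]
eef_rot: [0.707, 0.037, -0.037, -0.705]
contact_force: [-4.3, -3.4, 11.0]
opening: 0.424
t 6.5 p [526.6 267.4  80.4] jaw deg 5.97 down [-0.    -0.002 -1.   ] F [-4.3 -3.4 11. ] M [-0.68  0.87 -0.07] op 37.4 q [-0.34  0.88 -0.36  1.78  0.53  0.57 -0.93]
shift tool mm [ 0.3  0.4 -0.4] rotvec [2.000e-03 8.895e-01 3.000e-04]
```

```bash
python3 -m inch '[[0,0,0,0,0.1,0],[0,0,0,0,0.1,0],[0,0,0,0,0.1,0],[0,0,0,0,0.1,0],[0,0,0,0,0.1,0],[0,0,0,0,0.1,0],[0,0,0,0,0.1,0],[0,0,0,0,0,0]]'
python3 - <<'E'
from h import *
from plant import r
goal([527,267,80],-45)
s=r.snapshot("side")
b=cv2.resize(s["img"][185:305,200:330],None,fx=5,fy=5,interpolation=cv2.INTER_CUBIC)
cv2.imwrite("pics/s3.png",b[:,:,::-1])
E
```

```text
clock: 7.17
tool_pos: [0.5262, 0.2674, 0.0803]
eef_rot: [0.677, -0.208, 0.207, -0.675]
contact_force: [-4.9, -2.5, 12.5]
opening: 0.423
t 7.17 p [526.2 267.4  80.3] jaw deg -34.12 down [-0.001 -0.002 -1.   ] F [-4.9 -2.5 12.5] M [-0.6   0.97 -0.06] op 37.3 q [-0.45  0.87 -0.18  1.79  0.29  0.51 -1.41]
shift tool mm [0.9 0.3 0.1] rotvec [0.0023 0.1899 0.0003]
```

View pics/s3.png

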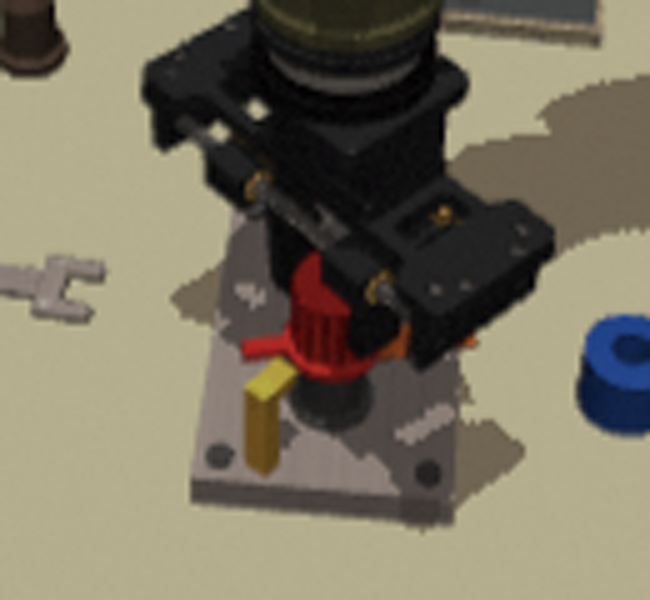

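The lug is past the yellow hook (lug at crop (260,350)) and the finger is swung out. I'll keep turning to the end stop and watch the moment.

```bash
python3 -m inch '[[0,0,0,0,0.06,0],[0,0,0,0,0.06,0],[0,0,0,0,0,0]]'; python3 -c "
from h import *
st()";  python3 -m inch '[[0,0,0,0,0.06,0],[0,0,0,0,0.04,0],[0,0,0,0,0,0]]'; python3 -c "
from h import *
goal([527,267,80],-45)"
```

```text
clock: 7.47
tool_pos: [0.5262, 0.2675, 0.0803]
eef_rot: [0.663, -0.247, 0.247, -0.662]
contact_force: [-5.2, -2.8, 11.1]
opening: 0.419
t 7.47 p [526.2 267.5  80.3] jaw deg -40.9 down [-0.002 -0.002 -1.   ] F [-5.2 -2.8 11.1] M [-0.6   1.   -0.03] op 36.9 q [-0.46  0.87 -0.15  1.79  0.24  0.51 -1.49]
clock: 7.72
tool_pos: [0.5264, 0.2679, 0.0804]
eef_rot: [0.651, -0.278, 0.278, -0.649]
contact_force: [-4.7, -3.3, 11.3]
opening: 0.423
t 7.72 p [526.4 267.9  80.4] jaw deg -46.37 down [-0.001 -0.001 -1.   ] F [-4.7 -3.3 11.3] M [-0.59  0.83  0.73] op 37.3 q [-0.48  0.87 -0.13  1.79  0.21  0.5  -1.55]
shift tool mm [ 1.   0.4 -0.2] rotvec [ 0.0014 -0.0239  0.0006]
```

The moment jumped to 0.73 N m, so it is at the end stop. I'll let the knob rise while gripped, then open.

```bash
python3 -m inch '[[0,0,0,0,-0.015,0],[0,-3,0,0,0,0],[0,-3,0,0,0,0],[0,-3.6,0,0,0,0],[0,0,0,0,0,0]]'; python3 -c "
from h import *
st()";  python3 -m inch '[[0,0,0,0,0,0],[0,0,0,0,0,0],[0,0,0,0,0,0],[0,0,0,0,0,0],[0,0,0,0,0,0]]' 62 ; python3 -m inch '[[0,-15,0,0,0,0],[0,-20,0,0,0,0],[0,-20,0,0,0,0],[0,-15,0,0,0,0],[0,0,0,0,0,0]]';python3 - <<'E'
from h import *
from plant import r
goal([539.5,189.5,160],9)
s=r.snapshot("side");t=r.snapshot("top");np.savez("side4.npz",**s)
b=cv2.resize(s["img"][185:305,200:330],None,fx=5,fy=5,interpolation=cv2.INTER_CUBIC)
cv2.imwrite("pics/s4.png",b[:,:,::-1])
E
```

```text
clock: 8.13
tool_pos: [0.5264, 0.2678, 0.0897]
eef_rot: [0.652, -0.274, 0.273, -0.652]
contact_force: [-3.5, -1.3, 3.7]
opening: 0.419
t 8.13 p [526.4 267.8  89.7] jaw deg -45.53 down [-0.001 -0.001 -1.   ] F [-3.5 -1.3  3.7] M [-0.39  0.67  0.45] op 37.0 q [-0.47  0.85 -0.14  1.79  0.21  0.52 -1.54]
clock: 8.55
tool_pos: [0.5276, 0.268, 0.0891]
eef_rot: [-0.652, 0.274, -0.275, 0.652]
contact_force: [-0.5, 0.5, 0.8]
opening: 0.704
clock: 8.97
tool_pos: [0.5292, 0.2691, 0.1622]
eef_rot: [-0.65, 0.273, -0.276, 0.653]
contact_force: [0.2, 0.1, 0.5]
opening: 0.703
t 8.97 p [529.2 269.1 162.2] jaw deg -45.69 down [ 0.005  0.003 -1.   ] F [0.2 0.1 0.5] M [ 0.01 -0.07  0.01] op 61.9 q [-0.45  0.74 -0.16  1.74  0.18  0.66 -1.51]
shift tool mm [ 64.1   1.9 -48.3] rotvec [-0.0049 -0.9546  0.0042]
```

View pics/s4.png

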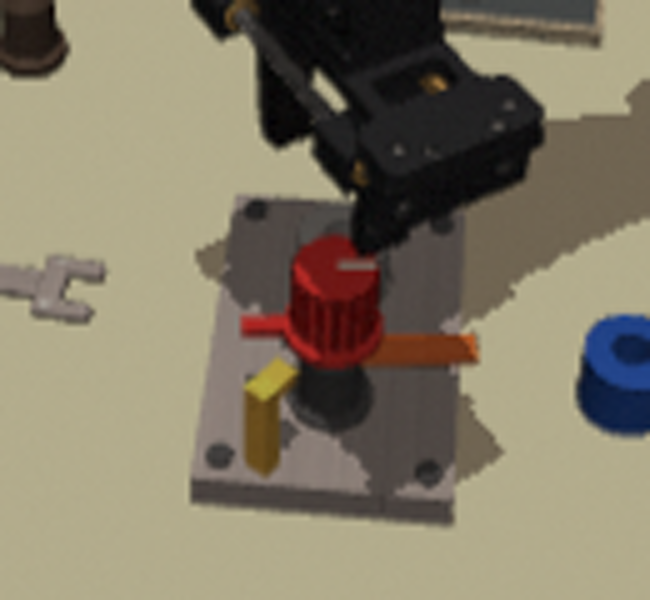

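The knob mark now points sideways, the finger points clear at crop (475,348), the knob is up, and the lug sits beyond the stop. Next I'll rotate the jaw to the holder's x and move over the die.

```bash
python3 -m inch '[[20,0,-16,0,0,0],[20,0,-16,0,0,0],[24,0,-16,0,0,0],[0,0,0,0,-0.12,0],[0,0,0,0,-0.12,0],[0,0,0,0,-0.12,0],[0,0,0,0,-0.12,0],[0,0,0,0,-0.12,0],[0,0,0,0,-0.12,0],[0,0,0,0,-0.12,0],[0,0,0,0,-0.115,0]]' 78; python3 -m inch '[[0,0,0,0,0,0]]'
python3 - <<'E'
from h import *
from plant import r
goal([539.5,190,100],9)
E
```

```text
clock: 9.98
tool_pos: [0.5368, 0.1882, 0.1577]
eef_rot: [0.705, 0.057, -0.059, -0.705]
contact_force: [0.9, -0.3, -0.3]
opening: 0.887
clock: 10.07
tool_pos: [0.5368, 0.1881, 0.1577]
eef_rot: [0.705, 0.056, -0.058, -0.705]
contact_force: [-0.1, -0.3, -0.5]
opening: 0.885
t 10.07 p [536.8 188.1 157.7] jaw deg 9.21 down [-0.003 -0.    -1.   ] F [-0.1 -0.3 -0.5] M [-0.04 -0.07 -0.05] op 78.0 q [-0.16  0.76 -0.45  1.8   0.48  0.7  -0.72]
shift tool mm [ 3.1 57.7  1.5] rotvec [-0.0001  0.0037 -0.0029]
```

```bash
python3 -m inch '[[3,20,1.5,0,0,-0.003],[0,20,0,0,0,0],[0,18,0,0,0,0],[0,20,0,0,0,0],[0,15,0,0,0,0],[0,0,0,0,0,0]]'
python3 - <<'E'
from h import *
from plant import r
goal([539.5,190,26],9)
s=r.snapshot("side")
b=cv2.resize(s["img"][185:305,200:330],None,fx=5,fy=5,interpolation=cv2.INTER_CUBIC)
cv2.imwrite("pics/s5.png",b[:,:,::-1])
E
```

```text
clock: 10.57
tool_pos: [0.5382, 0.1894, 0.0627]
eef_rot: [0.706, 0.054, -0.056, -0.704]
contact_force: [-1.1, 0.5, -0.1]
opening: 0.884
t 10.57 p [538.2 189.4  62.7] jaw deg 8.91 down [-0.003 -0.003 -1.   ] F [-1.1  0.5 -0.1] M [-0.08 -0.07  0.03] op 77.9 q [-0.22  0.9  -0.34  1.85  0.58  0.5  -0.81]
shift tool mm [ 1.5 36.7  0.4] rotvec [ 0.0021 -0.0016 -0.0034]
```

View pics/s5.png

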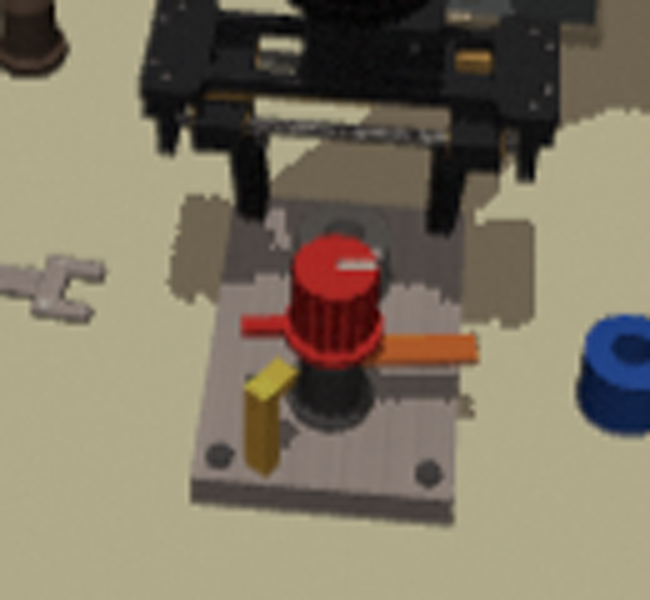

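The fingers straddle the die (crop tips (250,215) and (440,230), die at (345,225)), clear of the knob. Descend.

```bash
python3 -m inch '[[1,12,0.5,0.002,0,-0.003],[0,10,0,0,0,0],[0,8,0,0,0,0],[0,6,0,0,0,0],[0,0,0,0,0,0],[0,0,0,0,0,0]]';python3 -c "
from h import *
goal([539.5,190,26],9)"; python3 -m inch '[[0,0,0,0,0,0],[0,0,0,0,0,0],[0,0,0,0,0,0],[0,0,0,0,0,0],[0,0,0,0,0,0],[0,0,0,0,0,0],[0,0,0,0,0,0]]' 35 15; python3 -c "
from h import *
goal([539.5,190,26],9)"
```

```text
clock: 11.12
tool_pos: [0.5416, 0.1913, 0.0302]
eef_rot: [-0.704, -0.058, 0.054, 0.706]
contact_force: [-0.3, 0.1, 0.5]
opening: 0.883
t 11.12 p [541.6 191.3  30.2] jaw deg 9.04 down [ 0.005  0.003 -1.   ] F [-0.3  0.1  0.5] M [-0.1  -0.1  -0.02] op 77.8 q [-0.25  0.95 -0.3   1.85  0.62  0.43 -0.84]
shift tool mm [-2.3  4.2 -0.9] rotvec [-0.0018  0.0007  0.0057]
clock: 11.7
tool_pos: [0.5403, 0.1909, 0.0304]
eef_rot: [-0.704, -0.057, 0.055, 0.705]
contact_force: [-4.0, -2.0, 4.9]
opening: 0.518
t 11.7 p [540.3 190.9  30.4] jaw deg 9.06 down [ 0.003  0.002 -1.   ] F [-4.  -2.   4.9] M [-0.24  0.99 -0.01] op 45.6 q [-0.25  0.95 -0.3   1.85  0.62  0.43 -0.84]
shift tool mm [-1.   4.4 -0.8] rotvec [-0.0011  0.0011  0.0036]
```

Gripped at 45.6 mm (die is 46 mm), but the tips are 4 mm too high. I'll regrip lower and centred.

```bash
python3 -m inch '[[0,0,0,0,0,0],[0,0,0,0,0,0],[0,0,0,0,0,0],[-1.5,2.5,-0.5,0,0,0.005],[0,2.5,0,0,0,0],[0,0,0,0,0,0]]' 60;python3 -m inch '[[0,0,0,0,0,0],[0,0,0,0,0,0],[0,0,0,0,0,0],[0,0,0,0,0,0],[0,0,0,0,0,0],[0,0,0,0,0,0]]' 35 30; python3 -c "
from h import *
goal([539.5,190,26],9)"
```

```text
clock: 12.2
tool_pos: [0.5402, 0.1904, 0.0247]
eef_rot: [-0.704, -0.056, 0.056, 0.706]
contact_force: [-0.3, -0.6, 0.6]
opening: 0.681
clock: 12.7
tool_pos: [0.5403, 0.1906, 0.0253]
eef_rot: [-0.704, -0.056, 0.056, 0.706]
contact_force: [-0.4, 0.4, -1.7]
opening: 0.515
t 12.7 p [540.3 190.6  25.3] jaw deg 9.06 down [ 0.001  0.002 -1.   ] F [-0.4  0.4 -1.7] M [-0.05 -0.11 -0.01] op 45.4 q [-0.25  0.96 -0.3   1.85  0.62  0.43 -0.84]
shift tool mm [-0.8 -0.7 -0.5] rotvec [-0.002  0.001  0.001]
```

Good grip, with almost no side force. I'll lift slowly at first.

```bash
python3 -m inch '[[0,-3,0,0,0,0],[0,-4,0,0,0,0],[0,-6,0,0,0,0],[0,-10,0,0,0,0],[0,-15,0,0,0,0],[0,-18,0,0,0,0],[0,-18,0,0,0,0],[0,-18,0,0,0,0],[0,-18,0,0,0,0],[0,-15,0,0,0,0],[0,-5,0,0,0,0],[0,0,0,0,0,0]]'
python3 - <<'E'
from h import *
from plant import r
goal([550,-301,150],7.3)
s=r.snapshot("side")
b=cv2.resize(s["img"][125:305,180:350],None,fx=4,fy=4,interpolation=cv2.INTER_CUBIC)[:600]
cv2.imwrite("pics/s6.png",b[:,:,::-1])
E
```

```text
clock: 13.7
tool_pos: [0.541, 0.1906, 0.1571]
eef_rot: [-0.704, -0.057, 0.054, 0.706]
contact_force: [0.2, 0.2, -3.7]
opening: 0.514
t 13.7 p [541.  190.6 157.1] jaw deg 9.04 down [ 0.004  0.003 -1.   ] F [ 0.2  0.2 -3.7] M [-0.03 -0.14  0.01] op 45.3 q [-0.16  0.76 -0.45  1.8   0.49  0.69 -0.72]
shift tool mm [ -68.4    5.5 -486.9] rotvec [-0.0028  0.0304  0.0041]
```

View pics/s6.png

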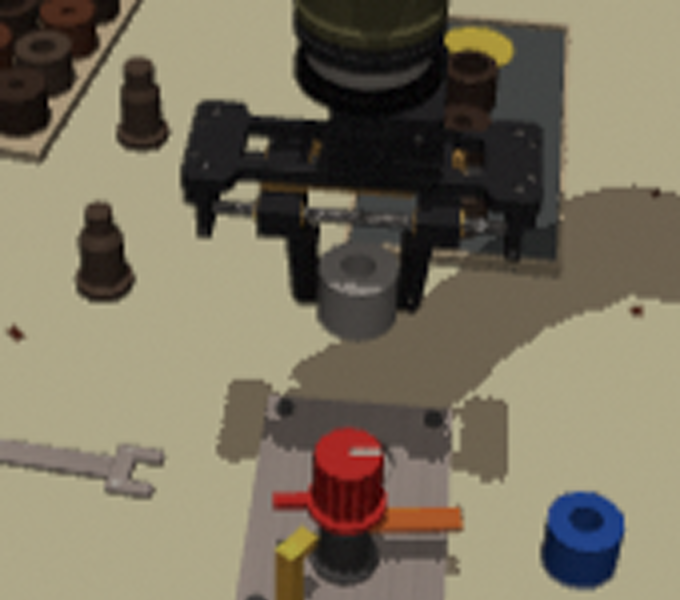

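The die hangs upright between the pads and the knob is still up and open. I'll carry it to above the spot.

```bash
python3 -m inch '[[-3,0,-18,0,0,0.004],[-4,0,-32,0,0,0],[-5,0,-36,0,0,0],[-5,0,-36,0,0,0],[-5,0,-36,0,0,0],[-5,0,-36,0,0,0],[-5,0,-36,0,0,0],[-5,0,-36,0,0,0],[-5,0,-36,0,0,0],[-5,0,-36,0,0,0],[-5,0,-30,0,0,0],[-4,0,-22,0,0,0]]';python3 -m inch '[[-4,0,-28,0,0.01,0],[-4,0,-28,0,0.01,0],[-3,0,-20,0,0.01,0],[0,0,-10,0,0,0],[0,0,0,0,0,0],[0,0,0,0,0,0]]'
python3 - <<'E'
from h import *
from plant import r
goal([550,-301,100],7.3)
s=r.snapshot("side");np.savez("side7.npz",**s);t=r.snapshot("top")
b=cv2.resize(s["img"][60:200,230:370],None,fx=4,fy=4,interpolation=cv2.INTER_CUBIC)
cv2.imwrite("pics/s7.png",b[:,:,::-1])
cv2.imwrite("pics/t7.png",cv2.resize(t["img"][165:265,275:405],None,fx=5,fy=5)[:,:,::-1])
E
```

```text
clock: 14.75
tool_pos: [0.5446, -0.208, 0.1531]
eef_rot: [-0.705, -0.052, 0.057, 0.705]
contact_force: [0.1, 0.1, -3.4]
opening: 0.518
clock: 15.25
tool_pos: [0.5477, -0.289, 0.1537]
eef_rot: [-0.704, -0.044, 0.047, 0.707]
contact_force: [1.0, 1.2, -3.5]
opening: 0.508
t 15.25 p [ 547.7 -289.   153.7] jaw deg 7.37 down [-0.004  0.003 -1.   ] F [ 1.   1.2 -3.5] M [ 0.01 -0.18  0.04] op 44.8 q [ 0.7   0.83 -0.54  1.64  0.54  0.82  0.06]
shift tool mm [  0.9  53.7 -12.5] rotvec [-0.0039  0.0013 -0.0038]
```

View pics/s7.png

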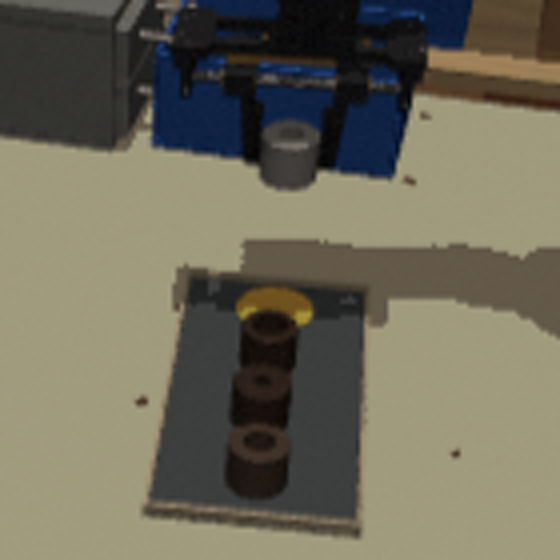

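View pics/t7.png

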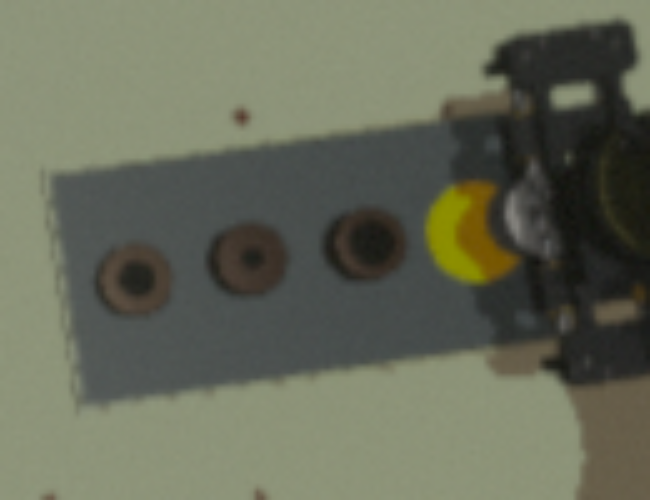

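Side view: the die is held upright above and beyond the spot. Top view: the spot centre is at about (475,232) in the crop. The known bias of the top camera's rays (+3.5 mm in y, from the two grasps) puts the spot at about (0.550, -0.299). I'll descend.

```bash
python3 -m inch '[[1,15,-4,-0.004,0,-0.004],[0,20,-4,0,0,0],[0,20,-2,0,0,0],[0,20,0,0,0,0],[0,14,0,0,0,0],[0,8,0,0,0,0],[0,0,0,0,0,0],[0,0,0,0,0,0]]'
python3 - <<'E'
from h import *
from plant import r
goal([550,-299,20],7.3)
s=r.snapshot("side");t=r.snapshot("top")
b=cv2.resize(s["img"][90:190,250:350],None,fx=5,fy=5,interpolation=cv2.INTER_CUBIC)
cv2.imwrite("pics/s8.png",b[:,:,::-1])
E
```

```text
clock: 16.02
tool_pos: [0.5508, -0.2994, 0.0579]
eef_rot: [0.706, 0.046, -0.045, -0.705]
contact_force: [-0.3, -0.3, -3.4]
opening: 0.519
t 16.02 p [ 550.8 -299.4   57.9] jaw deg 7.4 down [ 0.002 -0.002 -1.   ] F [-0.3 -0.3 -3.4] M [-0.1  -0.11  0.05] op 45.7 q [ 0.67  0.97 -0.45  1.67  0.64  0.65 -0.  ]
shift tool mm [-0.8 37.9  0.6] rotvec [0.0018 0.0018 0.0014]
```

View pics/s8.png

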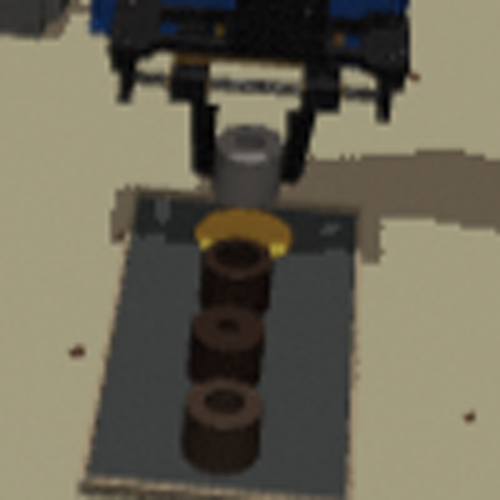

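The die lines up with the spot in column (247 against 244). Lower gently.

```bash
python3 -m inch '[[0,9,0,0,0,0],[0,9,0,0,0,0],[0,7,0,0,0,0],[0,4,0,0,0,0],[0,2,0,0,0,0],[0,2,0,0,0,0],[0,0,0,0,0,0],[0,0,0,0,0,0]]';python3 -c "
from h import *
goal([550,-299,19.3],7.3)"
```

```text
clock: 16.78
tool_pos: [0.5505, -0.3003, 0.0246]
eef_rot: [0.706, 0.046, -0.045, -0.705]
contact_force: [0.5, 0.2, -4.3]
opening: 0.511
t 16.78 p [ 550.5 -300.3   24.6] jaw deg 7.34 down [ 0.001 -0.002 -1.   ] F [ 0.5  0.2 -4.3] M [-0.06 -0.11  0.02] op 45.0 q [ 0.65  1.01 -0.42  1.68  0.67  0.6  -0.03]
shift tool mm [-0.3  5.3  1.4] rotvec [0.0021 0.0007 0.0012]
```

```bash
python3 -m inch '[[0,1.5,0.5,0,0,0],[0,1,0.5,0,0,0],[0,1,0,0,0,0],[0,0,0,0,0,0],[0,0,0,0,0,0]]'; python3 -m inch '[[0,0.7,0,0,0,0],[0,0.7,0,0,0,0],[0,0,0,0,0,0],[0,0,0,0,0,0]]'; python3 -c "
from h import *
st()"
```

```text
clock: 17.2
tool_pos: [0.5502, -0.2994, 0.0211]
eef_rot: [0.706, 0.046, -0.045, -0.705]
contact_force: [0.0, 1.1, -2.8]
opening: 0.514
clock: 17.53
tool_pos: [0.5502, -0.2993, 0.0196]
eef_rot: [0.706, 0.046, -0.045, -0.705]
contact_force: [0.1, 0.7, -4.4]
opening: 0.513
t 17.53 p [ 550.2 -299.3   19.6] jaw deg 7.34 down [ 0.001 -0.002 -1.   ] F [ 0.1  0.7 -4.4] M [-0.05 -0.07  0.03] op 45.2 q [ 0.65  1.02 -0.42  1.68  0.67  0.59 -0.03]
```

Not on the floor yet (the full weight is still on the gripper). Continuing in small steps.

```bash
for i in 1; do python3 -m inch '[[0,0.5,0,0,0,0],[0,0,0,0,0,0],[0,0,0,0,0,0]]'; done; python3 -m inch '[[0,0.5,0,0,0,0],[0,0,0,0,0,0],[0,0,0,0,0,0]]';python3 -m inch '[[0,0.5,0,0,0,0],[0,0,0,0,0,0],[0,0,0,0,0,0]]'
```

```text
clock: 17.78
tool_pos: [0.5503, -0.2994, 0.0193]
eef_rot: [0.706, 0.046, -0.045, -0.705]
contact_force: [-0.1, -0.1, -2.6]
opening: 0.513
clock: 18.03
tool_pos: [0.5503, -0.2995, 0.0192]
eef_rot: [0.707, 0.046, -0.045, -0.705]
contact_force: [-1.9, 0.7, 3.8]
opening: 0.514
clock: 18.28
tool_pos: [0.5503, -0.2995, 0.0192]
eef_rot: [0.707, 0.046, -0.045, -0.705]
contact_force: [-3.5, 0.6, 8.1]
opening: 0.513
```

Touched down at TCP z 19.2 mm, where I expected 19.3. Now release.

```bash
python3 -m inch '[[0,-0.8,0,0,0,0],[0,0,0,0,0,0]]'; python3 -m inch '[[0,0,0,0,0,0],[0,0,0,0,0,0],[0,0,0,0,0,0],[0,0,0,0,0,0],[0,0,0,0,0,0],[0,0,0,0,0,0]]' 75; python3 -m inch '[[0,-8,0,0,0,0],[0,-15,0,0,0,0],[0,-25,0,0,0,0],[0,-30,0,0,0,0],[0,-30,0,0,0,0],[0,-30,0,0,0,0],[0,0,-30,0,0,0],[0,0,-35,0,0,0],[0,0,-35,0,0,0],[0,0,-30,0,0,0],[0,0,0,0,0,0]]'
python3 - <<'E'
from h import *
from plant import r
st()
for n in("side","top"):
    s=r.snapshot(n); np.savez(f"{n}9.npz",**s); cv2.imwrite(f"pics/{n}9.png",s["img"][:,:,::-1])
    C=cloud(s); m=(np.hypot(C[...,0]-.55,C[...,1]+.3)<.04)&(C[...,2]>.035)&(C[...,2]<.06)
    print(n,(C[m].min(0)+C[m].max(0))/2,np.median(C[m][:,2]),m.sum())
t=load("top9.npz")
cv2.imwrite("pics/t9z.png",cv2.resize(t["img"][165:265,275:405],None,fx=6,fy=6,interpolation=cv2.INTER_CUBIC)[:,:,::-1])
s=load("side9.npz")
cv2.imwrite("pics/s9z.png",cv2.resize(s["img"][100:300,220:345],None,fx=3,fy=3,interpolation=cv2.INTER_CUBIC)[:,:,::-1])
E
```

```text
clock: 18.45
tool_pos: [0.5503, -0.2995, 0.0193]
eef_rot: [0.706, 0.046, -0.045, -0.705]
contact_force: [-1.6, -0.0, 5.2]
opening: 0.52
clock: 18.95
tool_pos: [0.5503, -0.2993, 0.0189]
eef_rot: [0.706, 0.046, -0.045, -0.705]
contact_force: [-0.1, 0.4, 0.1]
opening: 0.85
clock: 19.87
tool_pos: [0.5648, -0.4371, 0.1585]
eef_rot: [0.709, 0.042, -0.041, -0.703]
contact_force: [-0.7, -1.1, 0.3]
opening: 0.852
t 19.87 p [ 564.8 -437.1  158.5] jaw deg 6.78 down [ 0.003 -0.009 -1.   ] F [-0.7 -1.1  0.3] M [-0.1  -0.   -0.01] op 75.1 q [ 0.84  0.94 -0.55  1.33  0.53  1.01  0.32]
side [ 0.54929661 -0.2977811   0.04223875] 0.04422880872519427 113
top [ 0.55342763 -0.29798266  0.04319535] 0.0437919366701593 141
```

View pics/t9z.png

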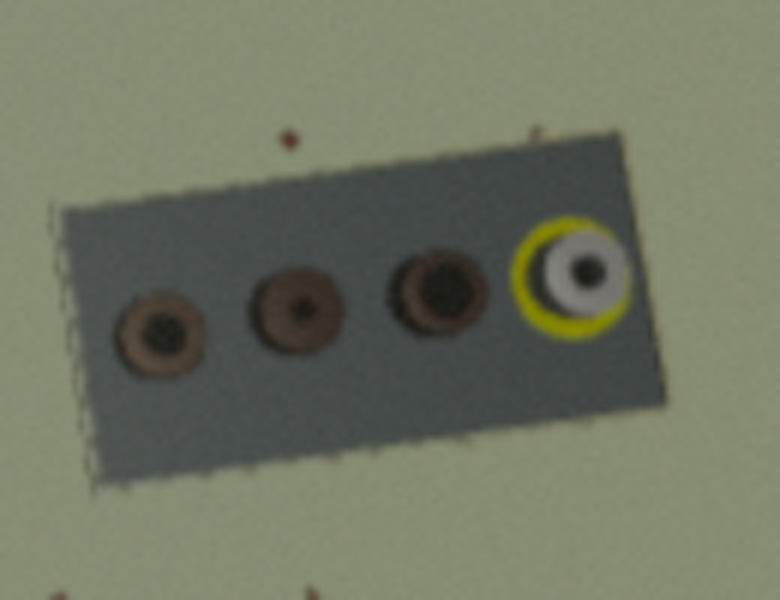

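View pics/s9z.png

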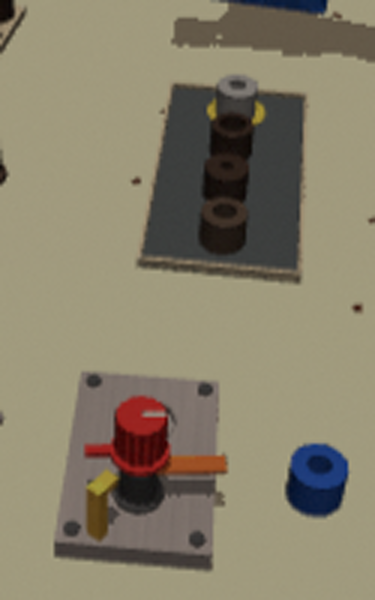

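Top view: the yellow ring surrounds the die. Spot centre is at about (572,278) and die top at about (587,272). I'll check that offset with parallax removed.

```bash
python3 - <<'E'
from h import *
t=load("top9.npz")
z=lambda x,y:((x+.5)/6-.5+275,(y+.5)/6-.5+165)
a=onz(t,*z(587,272),.044);t0=load("top0.npz");b=onz(t,*z(572,278),.006);c=onz(t0,369.68,210.9,.006)
print(a,b,c,(a-b)[:2]*1000,(a-c)[:2]*1000)
E
python3 -m inch '[[0,0,0,0,0,0],[0,0,0,0,0,0],[0,0,0,0,0,0]]'; python3 -c "
from plant import r
print(r.finish_job())"
```

```text
[ 0.55203895 -0.29875648  0.044     ] [ 0.55140465 -0.30271575  0.006     ] [ 0.55147954 -0.30193898  0.006     ] [0.63429583 3.95926919] [0.55940458 3.18249441]
clock: 20.22
tool_pos: [0.5671, -0.4263, 0.1578]
eef_rot: [0.706, 0.047, -0.046, -0.705]
contact_force: [-0.2, 0.5, -0.0]
opening: 0.854
the job is handed in; nothing more can be done
None
```

The die is out of its holder and standing on the yellow spot. I handed the job in at about 20 s of the 56 s allowed; it reported no verdict.

**Retainer:** I pushed the knob in 9.6 mm, where the spring force was 12 N. I then turned it about 1.4 rad clockwise, until the moment jumped to 0.73 N m at the end stop, and let it spring up. The last side view shows the knob up, the orange finger swung clear and the lug beyond the yellow stop.

**Die:** My first grip sat about 4 mm too high, so I opened, went lower and gripped again before lifting. I lowered the die until it touched the tray floor, then released it there.

**Last checks:**
- **Position:** the die stands about 3–4 mm from the spot's centre in the top view with parallax removed; the limit is 12 mm.
- **Height:** its top measures 44 mm above the table in both views, so its underside is level with the tray floor.
- **Surroundings:** the stored dies showed no visible shift. I did not look at the punches and jar again after placing; the arm showed no unexpected contact forces in its readings.
- **Robot:** it touches nothing.

**Disagreement:** the two cameras differed by about 4 mm on some positions. The top camera's rays came out about 3.5 mm low in y against where the grasps met the knob and the die, so I corrected the placing target by that amount.

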